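Shut and latch the hatch of a control box on the spare-parts bench

ROBOT

A 6-joint arm with a two-finger parallel gripper is mounted at the origin on the work surface. World frame = base frame: x ahead of the robot, y to its left, z up, the work surface at z = 0. Lengths are in m, angles in rad, forces in N, time in s.
With the tool pointing down it reaches from about 0.25 to 0.725 m from the base axis. Payload 9.7 kg.
Tool frame: the origin (TCP) lies midway between the tips of the shut fingers; the grasp point (between the pads) lies manip.grasp_offset behind it (manip.grasp_offset is the distance from the TCP to the grasp point, in m); z points along the fingers, y is the direction in which the jaws open and shut (so a half turn about z gives the same grasp; the last joint's range is limited). The gripper opens to 85 mm and grips with 20 to 120 N. Pads are 22 mm wide; open, the fingers measure 114 mm over their backs; the gripper's body (76 mm by 85 mm) begins 54 mm behind the grasp point. The pads swing forward as they close: fully open they stand 13 mm farther back than shut.
Start: joints at [-1.289, 0.087, 0.176, 1.66, 0, 1.571], TCP at [0.153, -0.528, 0.231] pointing down, gripper open.
Joint ranges: [-3.13, 3.13], [-0.85, 1.81], [-1.15, 1.24], [-2.2, 2.28], [-1.44, 1.52], [-3.14, 3.14]. Speed limits (rad/s): [2.22, 2.22, 2.57, 3.14, 3.14, 3.14].

INTERFACE

Orientations are given as a unit quaternion [w, x, y, z].
In Python, from bench import manip gives the robot as it stands.
- The arm moves only by the shell command python3 -m handwheel 'ROWS'. ROWS is a JSON object of lists of equal length, an entry for each row: "claw": the opening, from -1 (shut) to 1 (fully open); "slide": the shift along the world's x, y, z in m, a list of three; "rot": the turn, a rotation vector about the world's x, y, z in rad, a list of three. A call has 1 to 20 rows; each row is the pose to reach, as a shift and turn from the pose commanded when the call began; what a row does not reach only later rows make up. A row lasts 1/8 s, in which the tool goes at most 62.5 mm and 10.7 degrees, less where a joint would pass 70% of its speed; a pose out of reach is approached as far as the arm can. A call with a gripper value outside its range is refused whole. The fingers move at their own pace and stop on an object; the grip force is fixed at half the most. Time passes only in rows, so rows that repeat a pose let the fingers close. It gives the time, the measured TCP pose, the force and the opening at its end, in the units of the state.
- manip.get_obs(): the state, without advancing time (a new reading comes with each control period).
- manip.camera(name): name is "side" or "top"; returns a dict with "pixels" (400x640x3 uint8, blue, green, red), "fx", "fy", "cx", "cy" (pixels), "xyz" and "rotation" of the camera in the world. Camera axes: x right, y down, z forward; pixel columns grow to the right and rows downward; lengths in m; the calibration is good to about 2 mm. A picture is of the moment at which its call begins. There is no depth.
- manip.sign_off(): hands the job in, once; it reports no verdict.
The state is a dict: "t": time; "joint_positions": joint angles; "joint_vel": joint speeds; "joint_efforts": joint torques, N m; "tcp_pos": TCP position; "ee_rot": TCP orientation; "force": force on the tool from outside, world axes, zero at the start; "moment": the same for the moment, N m; "finger_gap": opening from 0.0 (shut) to 1.0 (fully open).
Only numpy, scipy, OpenCV 4.12 (cv2) and the standard library are available. Lean on these libraries where they do the work, as an engineer would, in place of code of your own. Each camera call takes 0.05 s, during which the arm holds its last target. There are 200 camera calls.

TASK

Two grey control boxes lie on their backs on the spare-parts bench. One has its hatch standing ajar: press that hatch down until it is fully shut, then turn its black wing knob clockwise (seen from above) until it stops, about a quarter turn, so that the cam tongue beneath lies behind the frame edge, and let go. Do not turn the knob on the other box.

Things in the scene. Friction and masses are not known exactly. Their poses are not given: they have to be found in the camera images.
- box: Grey steel control box with the hatch ajar, 220 x 220 x 90 mm high, fixed. Origin: centre of its underside; z up; x points from the hatch's free edge (roughly facing the robot) to its hinge. In this frame, mm: the shut hatch spans x -88 to 88, y -95 to 95, top at z 94; knob axis then at x -55, y 0. A low round cap (28 wide, 12 high, at x 53, y -60) does nothing. The other box is alike.
- hatch (a joint): Aluminium hatch of that box, 4 mm thick, hinged along the box's y at x 88, z 90 mm. 0 = shut (hard stop), positive = free edge raised; starts between 0.2 and 0.4 rad. The stiff hinge stays where it is left; 1 to 6 N pressed down near the free edge moves it. A good place to press, clear of the knob: x -55, y 65 mm in the box's frame.
- wing (a joint): Black wing knob on that hatch: upright plate 50 mm long, 10 thick, with the hatch shut from z 104 to 134 mm (grip at z 122) on a 10 mm stem. 0 = wing along the box's y, unlatched; grows clockwise from above to a hard stop at 1.571 = wing along x, tongue behind the frame edge. Starts at 0.15 to 0.4. Stiff (0.12 N m), stays where left.
- other_wing (a joint): The same wing knob on the other box, whose hatch is already shut and latched (1.571, at its stop). To be left alone.

How it is judged:
By the outcome, as a careful person would: the job done as asked, in the order asked, and still so for the second after the job is handed in, with the robot touching nothing.
It also fails if it takes over 43 s, if anything falls off the work surface, if the arm or the gripper's body presses on something with over 40 N, if the wrist force passes 120 N, or if a joint passes its speed limit or range.

## Working session

There is one attempt and no reset: what is moved stays moved. The work goes in short steps, Python scripts to look and compute and a shell command to move; the robot and the scene stay as the last step left them, time stands still between calls to the robot, and variables do not carry over. Pictures are saved under pics/ and viewed, about 8 in all and at most 12, crops included, and the job is handed in when it is done.

```bash
mkdir -p pics
python3 - <<'E'
from bench import manip
import cv2
o=manip.get_obs();print(o['t'],o['tcp_pos'],o['ee_rot'],o['force'],o['finger_gap'],manip.grasp_offset)
for n in("top","side"):
    c=manip.camera(n);cv2.imwrite(f"pics/{n}0.png",c["pixels"]);print(n,c["fx"],c["cx"],c["cy"],c["xyz"],c["rotation"])
E
```

```text
0.0 [ 0.1528929  -0.52808786  0.23057565] [-6.45056055e-04  9.90092165e-01  1.40417526e-01 -8.55360169e-05] [-0.03316949  0.32676631 -0.49329012] 1.001605716229197 0.0187
top 361.2974065561998 319.7233845513402 197.70232824230018 [ 0.51044852 -0.02475825  0.93027437] [ 0.04337404 -0.7022717   0.70992261 -0.03070907]
side 430.58476624489225 325.51643978073685 191.35076347447153 [ 0.37323642 -0.70430857  0.52225967] [-0.49327502  0.85384376 -0.13796578  0.09271479]
```

View pics/top0.png

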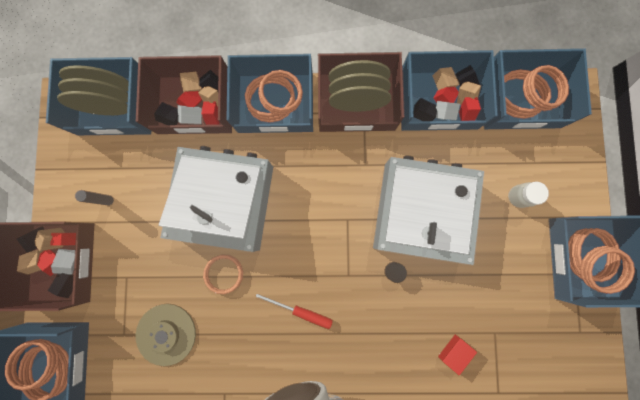

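View pics/side0.png

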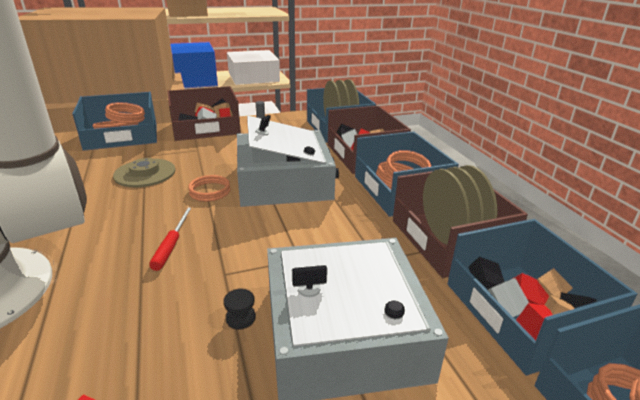

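The top view shows the ajar box on the left, with its hatch around px (165–270, 150–250) and its wing at about (202,214). The latched box is on the right, with its wing at about (432,233). The side view confirms that the far box, at about (285,150), is the one ajar.

```bash
cat > h.py <<'E'
import numpy as np, cv2
from scipy.spatial.transform import Rotation as R
from bench import manip
def cam(n):
    c=manip.camera(n);c['R']=R.from_quat(np.roll(c['rotation'],-1)).as_matrix();return c
def ray(c,p):
    return c['R']@np.array([(p[0]-c['cx'])/c['fx'],(p[1]-c['cy'])/c['fy'],1])
def onz(c,p,z):
    d=ray(c,p);return c['xyz']+d*(z-c['xyz'][2])/d[2]
def tri(c1,p1,c2,p2):
    a,b=ray(c1,p1),ray(c2,p2);s=np.linalg.lstsq(np.c_[a,-b],c2['xyz']-c1['xyz'],rcond=None)[0]
    A=c1['xyz']+s[0]*a;B=c2['xyz']+s[1]*b;return (A+B)/2,np.linalg.norm(A-B)
def proj(c,P):
    q=c['R'].T@(np.asarray(P)-c['xyz']);return np.array([c['fx']*q[0]/q[2]+c['cx'],c['fy']*q[1]/q[2]+c['cy']])
E
python3 - <<'E'
import cv2,numpy as np
a=cv2.imread("pics/top0.png")[140:260,145:285];b=cv2.imread("pics/side0.png")[105:210,225:350]
a=cv2.resize(a,None,fx=5,fy=5,interpolation=cv2.INTER_CUBIC);b=cv2.resize(b,None,fx=6,fy=5.5 and 6,interpolation=cv2.INTER_CUBIC)[:600]
cv2.imwrite("pics/ca.png",a);cv2.imwrite("pics/cb.png",b[:600]);print(a.shape,b.shape)
E
```

```text
(600, 700, 3) (600, 750, 3)
```

View pics/ca.png

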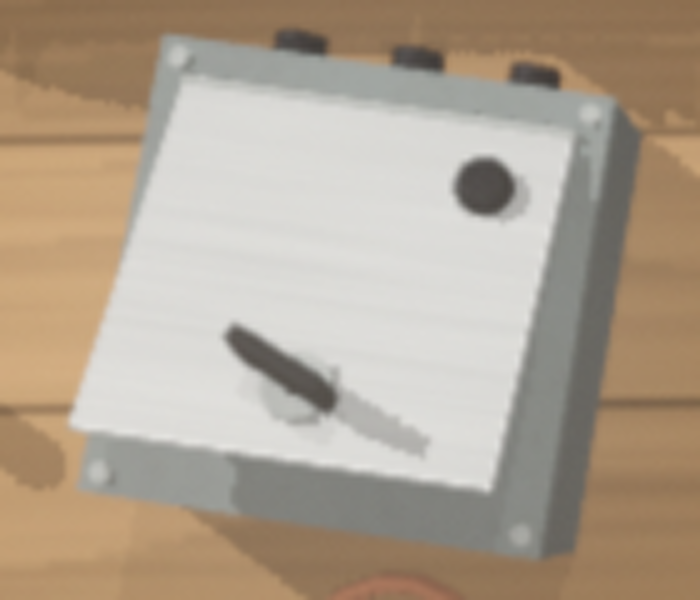

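View pics/cb.png

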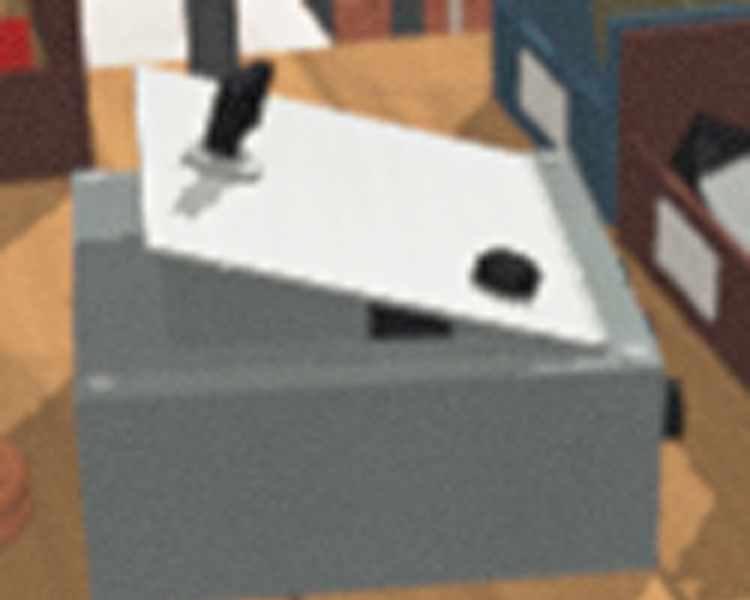

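Run:
```python
from h import *
t,s=cam("top"),cam("side")
T=lambda p:np.array(p)/5-.4+[145,140]
S=lambda p:np.array(p)/6-.42+[225,105]
C=np.array([onz(t,T(p),.09) for p in[(165,37),(616,98),(543,558),(80,488)]])
K=np.array([onz(t,T(p),.09) for p in[(181,56),(591,114),(520,535),(99,472)]])
for Q in(C,K):
    x=(Q[0]+Q[1]-Q[2]-Q[3])/2;y=(Q[0]+Q[3]-Q[1]-Q[2])/2
    print(Q.mean(0).round(4),np.linalg.norm(x),np.linalg.norm(y),np.degrees([np.arctan2(x[1],x[0]),np.arctan2(-y[0],y[1])]))
m=C.mean(0);m2=(C.mean(0)+K.mean(0))/2
th=np.arctan2(*( (K[0]+K[1]-K[2]-K[3])[[1,0]]))
L,r=tri(t,T((70,430)),s,S((137,68)));N,r2=tri(t,T((492,490)),s,S((147,248)))
W1,q=tri(t,T((236,332)),s,S((262,68)))
Rz=R.from_euler('z',th).as_matrix()
for n,P in(("L",L),("N",N),("W1",W1)): print(n,P.round(4),(Rz.T@(P-[m2[0],m2[1],0])).round(4))
print(r,r2,q)
# side check of box corner near
o=np.array([m2[0],m2[1],0])
for v in[(-.11,-.11,.09),(.11,-.11,.09),(-.11,.11,.09)]:
    p=proj(s,o+Rz@v); print((p-[225,105]+.42)*6)
for n,v in(("knob",(-.055,0,.122)),("press",(-.055,.065,.094)),("press-",(-.055,-.065,.094))): print(n,(o+Rz@v).round(4))
```

```text
[0.6011 0.2368 0.09  ] 0.21745638672109643 0.2192772938719077 [-8.71049905 -8.78140635]
[0.6013 0.2383 0.09  ] 0.2000815168346307 0.19947238559467984 [-9.22195296 -8.91429499]
L [0.5356 0.3433 0.1421] [-0.0816  0.0938  0.1421]
N [0.5068 0.1572 0.1416] [-0.0803 -0.0944  0.1416]
W1 [0.5742 0.2622 0.1666] [-0.0306  0.02    0.1666]
0.0008857793381087818 0.002648230209289505 0.004285386753226757
[ 78.20833567 399.79599882]
[671.62270839 365.60358455]
[ 79.6096022  171.71848784]
knob [0.5469 0.2464 0.122 ]
press [0.5573 0.3106 0.094 ]
press- [0.5365 0.1822 0.094 ]
```

```bash
python3 -m handwheel '{"claw":[-1,-1,-1,-1],"slide":[[0.02,0.05,0.01],[0.045,0.1,0.02],[0.07,0.15,0.03],[0.095,0.2,0.03]],"rot":[[0,0,0.18],[0,0,0.36],[0,0,0.54],[0,0,0.72]]}'; python3 -c "
from bench import manip
print(manip.get_obs()['joint_positions'])"
```

```text
t: 0.7
tcp_pos: [0.2485, -0.3269, 0.2619]
ee_rot: [0.001, 0.876, 0.483, 0.0]
force: [1.8, -0.5, -0.2]
finger_gap: 0.146
[-9.21006512e-01 -2.29295130e-01 -6.17517775e-02  1.73704314e+00
  1.72916272e-04  1.21346833e+00]
```

```bash
python3 -m handwheel '{"claw":[-1,-1,-1,-1,-1,-1,-1,-1,-1,-1,-1,-1,-1,-1,-1,-1,-1,-1,-1],"slide":[[0.01,0.036,0],[0.02,0.072,0],[0.03,0.108,0],[0.04,0.144,0],[0.06,0.18,0],[0.08,0.216,0],[0.1,0.252,0],[0.12,0.288,0],[0.14,0.324,0],[0.16,0.36,0],[0.18,0.396,0],[0.2,0.432,0],[0.22,0.468,0],[0.24,0.504,0],[0.26,0.54,0],[0.28,0.576,0],[0.3,0.612,0],[0.309,0.639,-0.03],[0.309,0.639,-0.05]],"rot":[[0,0,0.18],[0,0,0.36],[0,0,0.54],[0,0,0.72],[0,0,0.9],[0,0,1.08],[0,0,1.26],[0,0,1.44],[0,0,1.62],[0,0,1.8],[0,0,1.98],[0,0,2.16],[0,0,2.34],[0,0,2.52],[0,0,2.7],[0,0,2.88],[0,0,3.06],[0,0,3.13],[0,0,3.13]]}'
python3 - <<'E'
from h import *
print(manip.get_obs()['joint_positions'])
t,s=cam("top"),cam("side")
b=cv2.resize(s['pixels'][60:220,200:380],None,fx=3,fy=3)
a=cv2.resize(t['pixels'][130:270,130:290],None,fx=3,fy=3);b=cv2.copyMakeBorder(b,0,0,0,0,0)
h=max(a.shape[0],b.shape[0]);im=np.zeros((h,a.shape[1],3),np.uint8);im[:a.shape[0]]=a
cv2.imwrite("pics/p1.png",cv2.resize(np.hstack([im,b]),None,fx=.78,fy=.78))
E
```

```text
t: 3.08
tcp_pos: [0.557, 0.3124, 0.2086]
ee_rot: [-0.001, -0.476, 0.879, 0.0]
force: [1.1, -0.1, 0.1]
finger_gap: 0.0
[ 5.11068851e-01  3.02872159e-01  3.81822131e-01  1.65210684e+00
  1.68814894e-04 -4.81928953e-01]
```

View pics/p1.png

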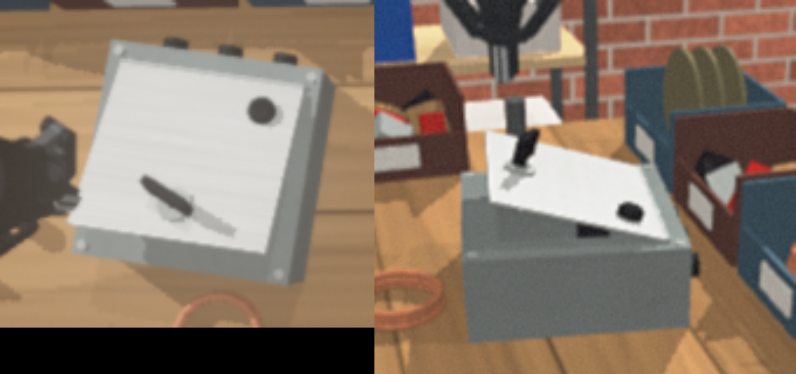

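The hatch is still ajar (wing at about (165,195) in the left panel), and the shut fingers hang clear above the press spot. Next I press down.

```bash
python3 -m handwheel '{"claw":[-1,-1,-1,-1,-1,-1,-1,-1,-1,-1],"slide":[[0,0,-0.03],[0,0,-0.06],[0,0,-0.075],[0,0,-0.083],[0,0,-0.09],[0,0,-0.096],[0,0,-0.102],[0,0,-0.107],[0,0,-0.111],[0,0,-0.111]],"rot":[[0,0,0],[0,0,0],[0,0,0],[0,0,0],[0,0,0],[0,0,0],[0,0,0],[0,0,0],[0,0,0],[0,0,0]]}'
```

```text
t: 4.42
tcp_pos: [0.5569, 0.3106, 0.0998]
ee_rot: [-0.0, -0.475, 0.88, -0.0]
force: [0.3, 0.0, 0.2]
finger_gap: -0.0
```

```bash
python3 -m handwheel '{"claw":[-1,-1,-1,-1],"slide":[[0,0,-0.002],[0,0,-0.004],[0,0,-0.006],[0,0,-0.007]],"rot":[[0,0,0],[0,0,0],[0,0,0],[0,0,0]]}';  python3 - <<'E'
from h import *
t,s=cam("top"),cam("side")
b=cv2.resize(s['pixels'][60:220,200:380],None,fx=3,fy=3)
a=cv2.resize(t['pixels'][130:270,130:290],None,fx=3,fy=3)
im=np.zeros((480,a.shape[1],3),np.uint8);im[:a.shape[0]]=a
cv2.imwrite("pics/p2.png",cv2.resize(np.hstack([im,b]),None,fx=.78,fy=.78))
E
```

```text
t: 4.92
tcp_pos: [0.557, 0.3107, 0.094]
ee_rot: [0.0, -0.475, 0.88, 0.0]
force: [-4.4, -2.6, 10.7]
finger_gap: -0.003
```

View pics/p2.png

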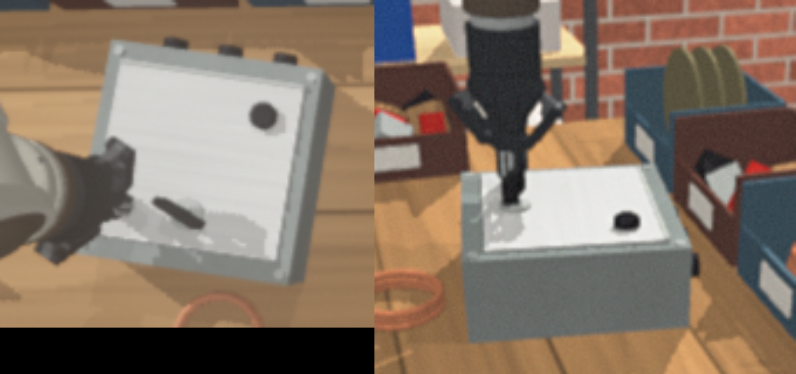

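The hatch looks shut: it sits flush in both panels, the tip is at z 0.094 and it reads 10.7 N. I'll press 1.5 mm further, then retreat upward while opening, and measure the wing.

```bash
python3 -m handwheel '{"claw":[-1,-1],"slide":[[0,0,-0.0015],[0,0,-0.0015]],"rot":[[0,0,0],[0,0,0]]}';python3 -m handwheel '{"claw":[-1,-1,1,1,1],"slide":[[0,0,0.04],[0,0,0.08],[0,0,0.13],[0,0,0.13],[0,0,0.13]],"rot":[[0,0,0],[0,0,0],[0,0,0],[0,0,0],[0,0,0]]}';  python3 - <<'E'
from h import *
t,s=cam("top"),cam("side")
m2=np.array([.6012,.2376,0]);th=np.radians(-8.95);Rz=R.from_euler('z',th).as_matrix()
g=cv2.cvtColor(t['pixels'],cv2.COLOR_BGR2GRAY);
k=proj(t,m2+Rz@[-.055,0,.134]);print(k)
mask=np.zeros_like(g);cv2.circle(mask,tuple(int(round(v)) for v in k),17,255,-1)
mk=((g<95)&(mask>0)).astype(np.uint8)
n,l,st,ce=cv2.connectedComponentsWithStats(mk);i=1+st[1:,4].argmax();print(st[i],ce[i])
r=cv2.minAreaRect(np.argwhere(l==i)[:,::-1].astype(np.float32));bx=cv2.boxPoints(r);print(r)
e=sorted(((bx[j]+bx[(j+1)%4])/2 for j in range(4)),key=lambda p:-np.linalg.norm(p-np.array(r[0])))[:2]
pca=np.linalg.eigh(np.cov(np.argwhere(l==i)[:,::-1].T.astype(float)))[1][:,1]
A,B=[onz(t,ce[i]+v*pca*10,.128) for v in(1,-1)]
d=A-B;print("centre",onz(t,ce[i],.128),"wing dir deg",np.degrees(np.arctan2(d[1],d[0]))%180, "len",np.linalg.norm(onz(t,e[0],.134)-onz(t,e[1],.134)))
vis=cv2.resize(t['pixels'][130:270,130:290],None,fx=3,fy=3);v2=cv2.resize(l[130:270,130:290].astype(np.uint8)*120,None,fx=1,fy=1)
b=cv2.resize(s['pixels'][60:220,200:380],None,fx=2,fy=2)
vis[:140,-160:]=v2[...,None]
im=np.zeros((420,360,3),np.uint8);im[:320]=b
cv2.imwrite("pics/p3.png",cv2.resize(np.hstack([vis,im]),None,fx=.9,fy=.9))
E
```

```text
t: 5.28
tcp_pos: [0.557, 0.3107, 0.0939]
ee_rot: [0.001, -0.475, 0.88, 0.0]
force: [-5.0, -3.7, 14.7]
finger_gap: 0.003
t: 5.9
tcp_pos: [0.5571, 0.3107, 0.2212]
ee_rot: [-0.0, -0.475, 0.88, -0.0]
force: [0.2, -0.8, 0.0]
finger_gap: 0.635
[203.91343598 220.3617133 ]
[196 215  21  13  86] [206.29069767 220.89534884]
((206.18528747558594, 220.70883178710938), (22.241985321044922, 4.218307018280029), 32.47119140625)
centre [0.5458976  0.24283346 0.128     ] wing dir deg 60.052782719253386 len 0.05020709655741639
```

View pics/p3.png

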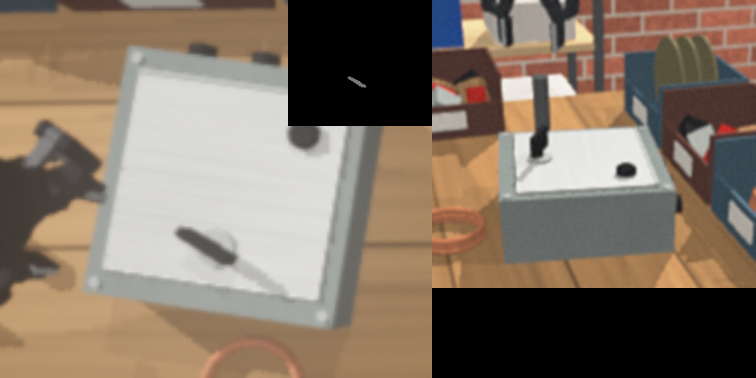

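The hatch is shut, with 14.7 N at the stop. The wing mask reads about 60° in world axes, so the wing joint is near 0.37 rad. I move over it with the gripper open and the jaws at 150°.

```bash
python3 -m handwheel '{"claw":[1,1,1,1],"slide":[[-0.005,-0.03,0],[-0.0105,-0.0657,0],[-0.0105,-0.0657,-0.05],[-0.0105,-0.0657,-0.05]],"rot":[[0,0,0.03],[0,0,0.06],[0,0,0.06],[0,0,0.06]]}';  python3 - <<'E'
from h import *
o=manip.get_obs();print(o['joint_positions'])
s=cam("side")
cv2.imwrite("pics/p4.png",cv2.resize(s['pixels'][60:220,200:360],None,fx=3,fy=3))
E
```

```text
t: 6.5
tcp_pos: [0.5442, 0.2436, 0.1671]
ee_rot: [-0.004, -0.501, 0.865, 0.0]
force: [-1.0, -0.4, -0.3]
finger_gap: 0.997
[ 4.20934087e-01  1.92470065e-01  1.69157129e-01  1.55590035e+00
  4.60447067e-05 -6.28624335e-01]
```

View pics/p4.png

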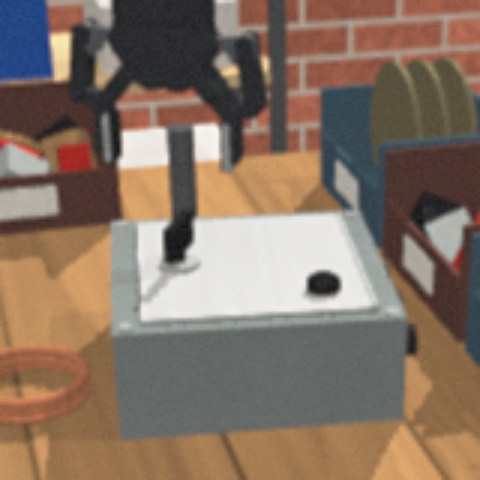

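The fingers straddle the wing (at about (178,240)), so I go down to grip height.

```bash
python3 -m handwheel '{"claw":[1,1,1,1],"slide":[[0,0,-0.03],[0,0,-0.055],[0,0,-0.066],[0,0,-0.066]],"rot":[[0,0,0],[0,0,0],[0,0,0],[0,0,0]]}'
```

```text
t: 7.05
tcp_pos: [0.5466, 0.2454, 0.1065]
ee_rot: [0.0, -0.501, 0.865, 0.0]
force: [-1.1, -0.1, -0.1]
finger_gap: 0.995
```

```bash
python3 -m handwheel '{"claw":[0.2,-0.4,-1,-1,-1,-1,-1,-1],"slide":[[0,0,-0.002],[0,0,-0.002],[0,0,-0.002],[0,0,-0.002],[0,0,-0.002],[0,0,-0.002],[0,0,-0.002],[0,0,-0.002]],"rot":[[0,0,0],[0,0,0],[0,0,0],[0,0,0],[0,0,0],[0,0,0],[0,0,0],[0,0,0]]}'; python3 -c "
from bench import manip
o=manip.get_obs();print(o['moment'],o['force'],o['tcp_pos'])"
```

```text
t: 8.05
tcp_pos: [0.5462, 0.2451, 0.1042]
ee_rot: [0.0, -0.501, 0.865, 0.0]
force: [-5.4, 0.7, 5.3]
finger_gap: 0.105
[ 0.12914688  0.96801896 -0.11459253] [-5.35199992  0.66759039  5.27745968] [0.54618637 0.24514724 0.10416826]
```

The gap reads about 9 mm and the side forces are small, so the wing is gripped. I turn it clockwise.

```bash
python3 -m handwheel '{"claw":[-1,-1,-1,-1,-1,-1,-1,-1,-1,-1,-1],"slide":[[0,0,0],[0,0,0],[0,0,0],[0,0,0],[0,0,0],[0,0,0],[0,0,0],[0,0,0],[0,0,0],[0,0,0],[0,0,0]],"rot":[[0,0,-0.11],[0,0,-0.22],[0,0,-0.33],[0,0,-0.44],[0,0,-0.55],[0,0,-0.66],[0,0,-0.77],[0,0,-0.88],[0,0,-0.99],[0,0,-1.1],[0,0,-1.1]]}'; python3 -c "
from bench import manip
o=manip.get_obs();print(o['moment'],o['force'],o['joint_positions'])"
```

```text
t: 9.43
tcp_pos: [0.545, 0.2472, 0.1041]
ee_rot: [-0.001, 0.025, 1.0, 0.002]
force: [-11.0, 11.7, 5.8]
finger_gap: 0.104
[ 2.1589978   2.20617119 -0.09556261] [-10.97426419  11.71835396   5.82892849] [0.42357981 0.19176017 0.04730833 1.42687425 0.00468797 0.47286919]
```

```bash
python3 -m handwheel '{"claw":[-1,-1,-1,-1,-1],"slide":[[-0.001,0.001,0],[-0.001,0.0015,0],[-0.001,0.0015,0],[-0.001,0.0015,0],[-0.001,0.0015,0]],"rot":[[0,0,-0.04],[0,0,-0.08],[0,0,-0.11],[0,0,-0.14],[0,0,-0.14]]}'; python3 -c "
from bench import manip
o=manip.get_obs();print(o['moment'],o['force'],o['joint_positions'])"
```

```text
t: 10.05
tcp_pos: [0.545, 0.2476, 0.1042]
ee_rot: [-0.0, 0.094, 0.996, 0.001]
force: [-5.8, 5.0, 5.0]
finger_gap: 0.107
[0.92597262 1.08380141 1.01856389] [-5.83793857  5.0478748   5.02574802] [0.42559755 0.19123472 0.0467166  1.42591966 0.00195006 0.61324383]
```

```bash
python3 -m handwheel '{"claw":[-1,-1,-1],"slide":[[-0.0005,0.0005,0],[-0.0005,0.0005,0],[-0.0005,0.0005,0]],"rot":[[0,0,-0.03],[0,0,-0.04],[0,0,-0.04]]}'; python3 -c "
from bench import manip
o=manip.get_obs();print(o['moment'],o['ee_rot'])"
```

```text
t: 10.42
tcp_pos: [0.5449, 0.2477, 0.1042]
ee_rot: [0.0, 0.114, 0.994, 0.001]
force: [-2.9, 4.6, 5.3]
finger_gap: 0.107
[0.73431138 0.80553535 1.68158092] [1.27133139e-04 1.13649561e-01 9.93520711e-01 5.98417030e-04]
```

The stop is reached: the moment about z rose from 0.1 to 1.7 N m. I release and lift straight up.

```bash
python3 -m handwheel '{"claw":[1,1,1,1,1,1,1,1,1,1,1],"slide":[[0,0,0],[0,0,0],[0,0,0],[0,0,0],[0,0,0],[0,0,0.04],[0,0,0.09],[0,0,0.14],[-0.06,-0.02,0.15],[-0.12,-0.06,0.15],[-0.16,-0.1,0.15]],"rot":[[0,0,0],[0,0,0],[0,0,0],[0,0,0],[0,0,0],[0,0,0],[0,0,0],[0,0,0],[0,0,0],[0,0,0],[0,0,0]]}';  python3 - <<'E'
from h import *
t,s=cam("top"),cam("side")
m2=np.array([.6012,.2376,0]);Rz=R.from_euler('z',np.radians(-8.95)).as_matrix()
g=cv2.cvtColor(t['pixels'],cv2.COLOR_BGR2GRAY);k=proj(t,m2+Rz@[-.055,0,.134])
mask=np.zeros_like(g);cv2.circle(mask,tuple(int(round(v)) for v in k),17,255,-1)
n,l,st,ce=cv2.connectedComponentsWithStats(((g<95)&(mask>0)).astype(np.uint8));i=1+st[1:,4].argmax();print(st[i],ce[i])
pca=np.linalg.eigh(np.cov(np.argwhere(l==i)[:,::-1].T.astype(float)))[1][:,1]
d=onz(t,ce[i]+pca*10,.128)-onz(t,ce[i]-pca*10,.128);print("wing dir",np.degrees(np.arctan(d[1]/d[0])))
a=cv2.resize(t['pixels'][130:270,130:290],None,fx=2.5,fy=2.5);b=cv2.resize(s['pixels'][80:220,200:360],None,fx=2.5,fy=2.5)
cv2.imwrite("pics/p5.png",np.hstack([a,b]));print(manip.get_obs()['force'])
E
```

```text
t: 11.8
tcp_pos: [0.387, 0.1498, 0.2538]
ee_rot: [0.0, 0.114, 0.993, 0.0]
force: [0.2, -1.2, 1.8]
finger_gap: 0.999
[202 211   9  20 118] [206.18644068 220.76271186]
wing dir -9.624182552316315
[1.13773139 1.06532646 1.87019449]
```

View pics/p5.png

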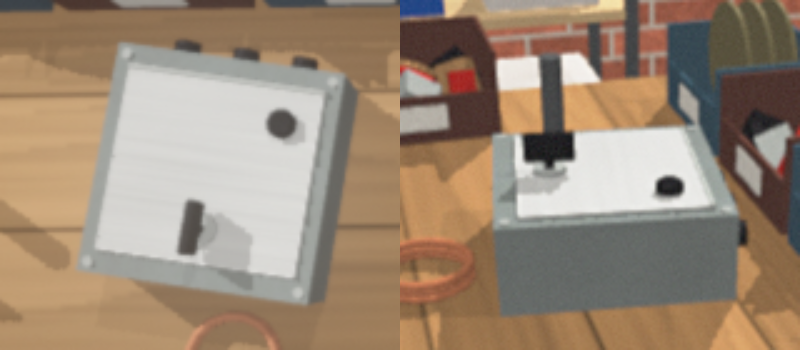

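The hatch is flush. The wing (at about (190,228) in the left panel) lies along box x, reading -9.6° against the box's -9°. The gripper is clear, so I hand in.

```bash
python3 -c "
from bench import manip
print(manip.sign_off())"
```

```text
the job is handed in; nothing more can be done
None
```

I pressed the ajar hatch (the left box in the top view) fully shut, turned its wing knob clockwise to the stop, let go and backed the arm away. I handed the job in just after 11.8 s on the robot's clock.

- **Hatch:** it met its hard stop with the fingertip at z 94 mm and 14.7 N on the tool. The last pictures show it flush with the box.
- **Wing:** I turned it until the moment about the vertical rose from about 0.1 to 1.7 N m, which I took as the stop. After release it measured -9.6° against the box's x axis at about -9°, within what I can measure. The cam tongue itself can't be seen from the cameras.
- **Other box and clearance:** I never went near the other box's knob while working. The gripper is open and well clear of everything.

The wrist readings I took peaked at about 17 N. After the arm was clear the force still read 1–2 N per axis, probably because it had only just stopped moving. No check failed or disagreed.

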